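# Tighten the clip-on rack's wing screw with fingertip strokes

## Robot

A 6-joint arm with a two-finger parallel gripper is mounted at the origin on the work surface. World frame = base frame: x ahead of the robot, y to its left, z up, the work surface at z = 0. Lengths are in mm, angles in rad, forces in N, time in s.
With the tool pointing down it reaches from about 350 to 800 mm from the base axis. Payload 7.3 kg.
Tool frame: the origin (TCP) lies at the very end of the fingers, on their centre line; the grasp point (between the pads) lies 19 mm behind it (grip_point_offset is the distance from the TCP to the grasp point, in mm); z points along the fingers, y is the line along which they close (so a half turn about z gives the same grasp; the last joint's range is limited). The gripper opens to 85 mm and grips with 20 to 120 N. Pads are 22 mm wide; open, the fingers measure 114 mm over their backs; the gripper's body (76 mm by 85 mm) begins 54 mm behind the grasp point. The pads swing forward as they close: fully open they stand 13 mm farther back than shut.
Start: joints at [-1.489, 0.342, 1.524, -0, 1.275, -0.146], TCP at [118.585, -511.451, 231.322] pointing down, gripper open.
Joint ranges: [-2.53, 2.53], [-0.77, 2.02], [0.04, 2.7], [-1, 4.14], [0.28, 2.66], [-3.11, 3.11]. Speed limits (rad/s): [2.57, 2.57, 3.14, 3.14, 3.14, 3.14].

## Interface

Orientations are given as a unit quaternion [w, x, y, z].
In Python, from cell import * gives the robot as it stands. Calls block until the motion is done:
- reach(position, orientation): joint-space move of the TCP to a pose.
- line_to(position, orientation=None, vel=150, max_force=None): straight line of the TCP; orientation=None keeps the orientation; vel is the mean speed in mm/s. With max_force (N) it stops when the force on the tool has changed by that much, and returns True; else False.
- move_j(angles): joint-space move.
- command_gripper(opening): opening from 0.0 (shut) to 1.0 (fully open); the grip force is fixed at half the most; returns when the fingers have stopped.
- sleep(seconds).
- inverse_kinematics(position, orientation): joint angles nearest the present ones, or None.
- snapshot(name): name is "scene" or "top" or "wrist"; returns a dict with "img" (384x512x3 uint8, red, green, blue), "mtx" (3x3 intrinsics, pixels), "R" (3x3) and "t" (3): a world point X has camera coordinates R X + t. Camera axes: x right, y down, z forward; pixel columns grow to the right and rows downward; lengths in mm; the calibration is good to about 2 mm. A picture is of the moment at which its call begins. There is no depth.
A pose or a line that the arm cannot do raises PlanningError and nothing moves.
- finish_job(): hands the job in; it is judged then, once.
Readings, each from a call of its own:
- current_time_s(): time.
- current_qpos(): joint angles.
- current_dq(): joint speeds.
- current_effort(): joint torques, N m.
- current_tcp_pos(): TCP position.
- current_tcp_rot(): TCP orientation.
- current_force(): force on the tool from outside, world axes, zero at the start.
- current_wrist_torque(): the same for the moment, N m.
- current_width(): opening from 0.0 (shut) to 1.0 (fully open).
- current_grasp_force(): force on a finger pad.
Only numpy, scipy, OpenCV 4.12 (cv2) and the standard library are available. Lean on these libraries where they do the work, as an engineer would, in place of code of your own. Each camera call takes 0.05 s, during which the arm holds its last target. There are 200 camera calls.

## Task

The clip-on magnetic rack on the bamboo riser is loose: tighten its wing screw by pushing the wings round clockwise (seen from above) with a fingertip, stroke after stroke, until the screw will turn no farther and its foot is fully down on the riser board. Only push the wings, never pinch or grip them. Leave the measuring cup untouched, and the spice tins and the bowl standing where they are.

Things in the scene. Friction and masses are not known exactly. Their poses are not given: they have to be found in the camera images.
- rack: Bamboo riser with a steel clip-on rack, fixed. Origin on the bar (z = 0) exactly under the wing screw's vertical axis; own x points from the dark blade to the clip's open edge, y along the blade to the cup, z up. Riser board's top 60 mm up, x -110 to +30, y -160 to +200. The clip's flat upper arm, 50 mm wide, x -45 to +42, carries the screw, its top 95 mm up.
- blade_face (a point): Point on the front face of the rack's dark upright magnetic blade, beside the screw: 43 mm from the screw's axis on the rack's -x side, 125 mm up. The blade is a 4 mm plate, y -50 to +190, its top 145 mm up. No room for a finger between it and the wings: wings pass it, a finger cannot. Apart from it nothing stands within 65 mm of the axis above the arm.
- wing_top (a point): Centre of the wing screw's top, on its vertical axis. Two straight flat upright wings, one red, one white, opposite each other, each reach 34 mm from the axis, 9 mm thick, 22 mm high; this point is on their upper edge, 124.5 mm above the bar at home, and sinks 0.65 mm per rad of tightening (129 mm when slack). The point's own x points along the red wing.
- wing_screw (a joint): Turn of the screw in rad, grows as it tightens (clockwise from above): 0 slack, 7.0 the hard stop, home. Starts between 0 and 1.9. Stays where left; 0.06 N m of friction, 2 to 3 N at a wing. From above the red wing points (7.0 - value) rad anticlockwise of the rack's +x, the white one opposite; at home red points along +x, straight away from the blade.
- foot_under (a point): Centre of the underside of the screw's black foot (20 mm across), under the arm; at home it lies on the riser board's top, 60 mm above the bar, slack it stands 4.5 mm higher.
- cup: Metal measuring cup 60 mm across and 42 mm high with a flat handle to +y, held fixed by the magnetic blade, its axis 125 mm along +y of the rack from the screw's axis; rim 142 mm above the bar. Origin at the centre of its underside. Must not be touched.
- tin_orange: Steel spice tin with orange band and screw cap, 55 mm across and 60 mm high, loose, standing on the riser board 100 to 120 mm to the -y side of the screw; its top 120 mm above the bar. Origin at the centre of its underside.
- tin_green: Same tin with a green band, loose on the bar beyond the clip, on the rack's +x side. Origin at the centre of its underside.
- tin_blue: Same tin with a blue band, loose, stacked on the green tin. Origin at the centre of its underside.
- bowl: Yellow plastic mixing bowl, 170 mm across and 75 mm high, loose on the bar. Origin at the centre of its underside.
- tray: Round blue melamine tray, 300 mm across and 18 mm high, with bamboo tongs lying in it, fixed on the bar. Origin at the centre of its underside. Not used.
Not all that is in view belongs to the job. What is shaped like the tin_green but pink or turquoise is not meant. Leave any turquoise look-alike of the tin_blue alone.

How it is judged (in metres and radians):
On the way:
1. the screw is turned at least half way (joint above 3.5 rad) (value of joint wing_screw above 3.5 rad).
At the end, for the whole second after the job is handed in: The wing screw is home: turned to within 0.3 rad of its stop (joint above 6.7 of 7.0) and at rest; tins and bowl are upright and within 25 mm of where they stood (value of joint wing_screw above 6.7 rad and velocity of joint wing_screw below 0.05 rad/s and not (distance of tin_orange from where it was at the start of the episode above 0.025 m) and not (distance of tin_green from where it was at the start of the episode above 0.025 m) and not (distance of tin_blue from where it was at the start of the episode above 0.025 m) and not (distance of bowl from where it was at the start of the episode above 0.025 m) and angle between each of tin_orange, tin_green, tin_blue, bowl's own z axis and vertical below 0.2 rad); the robot touches nothing.
It fails at once if a wing is pinched: the fingers press on both of its faces at once (over 5 N each) ((contact force between the fingers and wing_screw_c0 above 5 N and contact force between the fingers and wing_screw_c1 above 5 N) or (contact force between the fingers and wing_screw_c2 above 5 N and contact force between the fingers and wing_screw_c3 above 5 N)).
It fails at once if the measuring cup is touched (over 1 N) (contact force between any of the fingers, the arm and cup above 1 N).
It fails at once if a tin or the bowl is shoved or lifted more than 25 mm (distance of any of tin_orange, tin_green, tin_blue, bowl from where it was at the start of the episode above 0.025 m).
It also fails if it takes over 64 s, if anything falls off the work surface, if the arm or the gripper's body presses on something with over 40 N, if the wrist force passes 120 N, or if a joint passes its speed limit or range.

## Working session

There is one attempt and no reset: what is moved stays moved. The work goes in short steps, each a Python script; the robot and the scene stay as the last script left them, time stands still between calls to the robot, and variables do not carry over. Pictures are saved under pics/ and viewed, at most 10 in all, crops included, and the job is handed in when it is done.

```bash
mkdir -p pics
python3 - <<'E'
from cell import *
import cv2,pickle
d={}
for n in ("scene","top"):
    s=snapshot(n); d[n]=s; cv2.imwrite(f"pics/{n}0.png",cv2.resize(s["img"][:,:,::-1],(800,600),interpolation=cv2.INTER_CUBIC))
pickle.dump(d,open("d.pkl","wb"))
for n in d: print(n,d[n]["mtx"].tolist(),(-d[n]["R"].T@d[n]["t"]).tolist())
print(current_time_s(),current_tcp_rot(),current_force())
E
```

```text
scene [[442.9139593277686, 0.0, 250.91465073713846], [0.0, 442.9139593277686, 188.97749547363213], [0.0, 0.0, 1.0]] [1682.8844252962365, -669.8860214414564, 901.4187713816184]
top [[347.6097606293047, 0.0, 252.2444397633966], [0.0, 347.6097606293047, 194.17104376355547], [0.0, 0.0, 1.0]] [457.92027853997206, -146.30553995786423, 1049.1748561080647]
0.1 [-7.01833744e-04  9.93520413e-01  1.13651647e-01  1.14218113e-05] [ 0.35400552 -0.46565728 -0.05353125]
```

View pics/scene0.png

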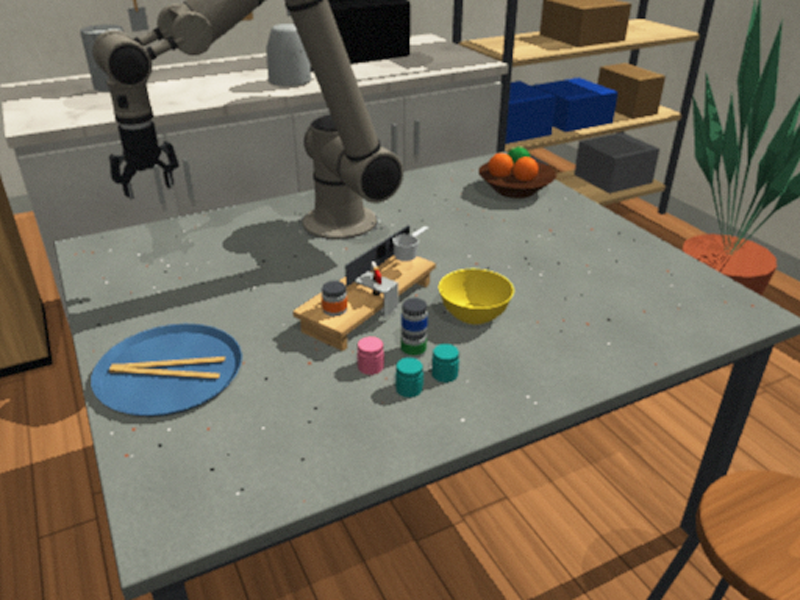

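View pics/top0.png

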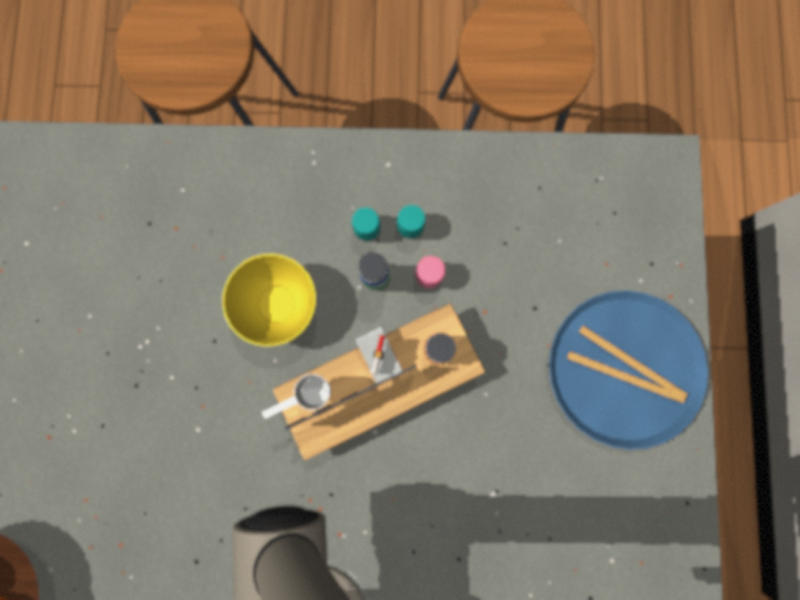

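Top view (800x600): the screw is near (379,354), with red pointing up-right to (382,337). The cup is at (313,392), the orange tin at (440,347), the blue tin on green at (374,268), and the bowl at (269,300). I'll crop in for the rack pose.

Run:
```python
import cv2,pickle
d=pickle.load(open("d.pkl","rb"))
c=d["top"]["img"][190:296,170:314,::-1]
cv2.imwrite("pics/crop.png",cv2.resize(c,None,fx=5.5,fy=5.5,interpolation=cv2.INTER_CUBIC))
```

```text
(no output)
```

View pics/crop.png

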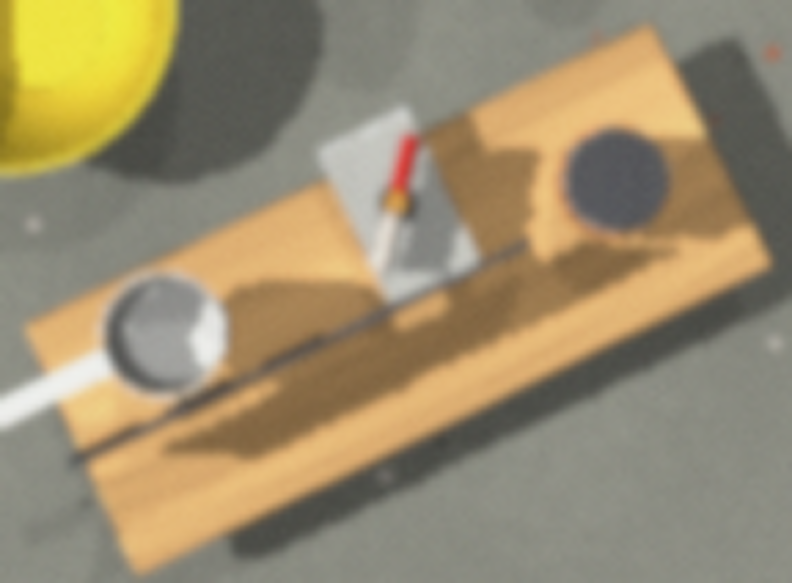

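```bash
cat > h.py <<'E'
import numpy as np,pickle
from scipy.optimize import least_squares
def ray(s,px,z):
    r=s["R"].T@np.linalg.inv(s["mtx"])@[px[0],px[1],1]; c=-s["R"].T@s["t"]
    return (c+r*(z-c[2])/r[2])
E
python3 - <<'E'
from h import *
d=pickle.load(open("d.pkl","rb"))
s=d["top"]
cp=lambda u,v:((u+.5)/5.5-.5+170,(v+.5)/5.5-.5+190)
P=[((650,25),(30,-160,60)),((770,262),(-110,-160,60)),((140,575),(-110,200,60)),((25,330),(30,200,60)),((405,105),(42,-25,95)),((318,155),(42,25,95)),((398,200),(0,0,126))]
W=np.array([ray(s,cp(*p),q[2])[:2] for p,q in P]);Q=np.array([q[:2] for p,q in P])
Rm=lambda a:np.array([[np.cos(a),-np.sin(a)],[np.sin(a),np.cos(a)]])
r=least_squares(lambda v:(Q@Rm(v[2]).T+v[:2]-W).ravel(),[500,-100,0.4],x_scale=[1,1,.01])
print(r.x,r.fun.reshape(-1,2).round(1))
L=lambda p,z:(Rm(r.x[2]).T@(ray(s,p,z)[:2]-r.x[:2]))
R,Wt=L(cp(410,135),126),L(cp(385,270),126)
print("red",R,"white",Wt,"ang",np.arctan2(*(R-Wt)[::-1]))
f=lambda u,v:((u+.5)*.64-.5,(v+.5)*.64-.5)
for n,p,z in (("blue",(373,263),120),("bowl",(269,300),75),("orange",(440,347),120),("cup",(313,391),142),("pink",(431,271),60)): print(n,L(f(*p),z).round())
E
```

```text
[ 4.86988308e+02 -1.14990514e+02  4.78781249e-01] [[ 2.6 -0.6]
 [-0.4 -2.2]
 [-2.5  0.7]
 [ 1.4  1.1]
 [-1.3 -0.8]
 [ 1.7  0.9]
 [-1.6  0.9]]
red [ 26.60477812 -20.38143702] white [-26.3192177   18.66801824] ang -0.6356733512062083
blue [146. -61.]
bowl [177. 135.]
orange [ -35. -101.]
cup [ -8. 122.]
pink [  98. -154.]
```

```bash
cat >> h.py <<'E'
from cell import *
import cv2
AX=np.array([487.3,-115.3]); A0=0.479; Z=108
def pose(phi,gap=0.,rad=30.,z=Z):
    a=phi+A0; p=AX+rad*np.array([np.cos(a),np.sin(a)])+(15.5+gap)*np.array([-np.sin(a),np.cos(a)])
    b=a+np.pi/2
    return [*p,z],[0,np.cos(b/2),np.sin(b/2),0]
def approach(phi,gap=9.,high=150):
    reach(*pose(phi,gap,z=high)); return line_to(*pose(phi,gap),vel=80,max_force=10)
def push(a,b,n,F=25,vel=70):
    for f in np.linspace(a,b,n+1):
        hit=line_to(*pose(f),vel=vel,max_force=F)
        print(round(f,2),hit,current_force().round(1),round(current_time_s(),1))
        if hit: return True
def lift(z=150): 
    p=current_tcp_pos(); line_to([p[0],p[1],z],vel=120)
def pic(n,name):
    s=snapshot(n); cv2.imwrite(f"pics/{name}.png",s["img"][:,:,::-1]); return s
E
python3 - <<'E'
from h import *
for f in (-.636,-2.2,.94,0): print(inverse_kinematics(*pose(f)))
command_gripper(0.0)
reach(*pose(-.636,9,z=230))
print(current_time_s(),current_tcp_pos(),current_force())
if approach(-.636): print("bumped"); lift(); raise SystemExit
push(-.636,-2.2,6)
lift(190)
pic("wrist","w1"); pic("top","t1")
E
python3 - <<'E'
import cv2,numpy as np
a=cv2.imread("pics/w1.png");b=cv2.imread("pics/t1.png")[170:300,150:330]
cv2.imwrite("pics/c1.png",np.hstack([cv2.resize(a,(400,300)),cv2.resize(b,(400,300))]))
E
```

```text
[-3.43605580e-01  4.82213967e-01  1.67873717e+00 -4.44089210e-16
  9.80641515e-01 -1.86605580e-01]
[-4.35088522e-01  4.66185690e-01  1.70763384e+00 -4.44089210e-16
  9.67773126e-01  1.28591148e+00]
[-3.31664453e-01  4.11175818e-01  1.80475096e+00 -4.44089210e-16
  9.25665877e-01 -1.75066445e+00]
[-3.20489003e-01  4.58245936e-01  1.72185163e+00 -4.44089210e-16
  9.61495087e-01 -7.99489003e-01]
2.9417 [520.63929001 -96.66188413 230.00505377] [ 0.13604282 -0.43150636 -0.57281021]
-0.64 False [-0.   0.2 -0.3] 4.3
-0.9 False [-0.5  0.8  0.1] 4.7
-1.16 False [-0.2  1.2 -0.7] 5.1
-1.42 False [ 0.3  0.7 -1. ] 5.5
-1.68 False [1.  1.1 0.3] 5.9
-1.94 False [0.2 1.  0.1] 6.3
-2.2 False [ 0.7 -0.7  0.5] 6.8
```

View pics/c1.png

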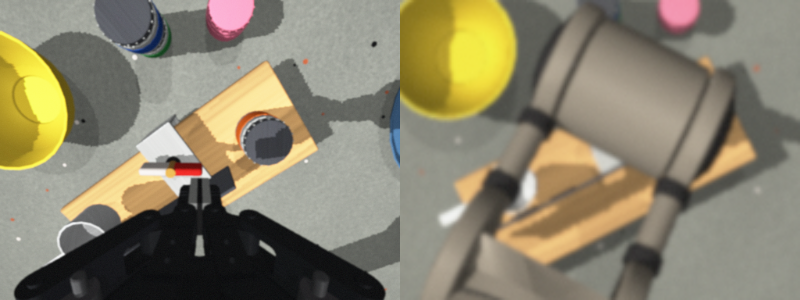

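The wrist picture shows red pointing right, from the axis at about (171,171) to its tip at (202,170). White's tip is at (141,170). I'll convert these to an angle.

```bash
cat >> h.py <<'E'
def screw_angle(s,red,white,z=126):
    r,w=ray(s,red,z)[:2],ray(s,white,z)[:2]
    print("mid",(r+w)/2,"len",np.linalg.norm(r-w)); d=r-w
    return np.arctan2(d[1],d[0])-A0
E
python3 - <<'E'
from h import *
s=snapshot("wrist")
print(screw_angle(s,(202*1.28,170*1.28),(141*1.28,170*1.28)),current_tcp_pos())
hsv=cv2.cvtColor(s["img"],cv2.COLOR_RGB2HSV); m=((hsv[...,0]<6)|(hsv[...,0]>174))&(hsv[...,1]>180)&(hsv[...,2]>80)
v,u=np.nonzero(m[190:240,200:280]);print(len(u),u.mean()+200,v.mean()+190,u.max()+200)
E
```

```text
mid [ 488.82294978 -116.10237106] len 64.64619881894589
-2.1992031606317384 [ 497.73243446 -147.10657386  189.07547729]
472 240.1313559322034 216.28177966101694 257
```

Red is at -2.20 rad, exactly as commanded. Next I push white through a half turn, then red to the stop.

Run:
```python
from h import *
if approach(.94,high=160): print("bumped"); lift(); raise SystemExit
push(.94,-2.2,12)
lift(160)
if approach(.94,high=160): print("bumped"); lift(); raise SystemExit
push(.94,.15,4)
push(.08,-.4,6,F=18,vel=25)
print(current_tcp_pos(),pose(0)[0])
line_to(pose(0,12)[0],vel=60); lift(200)
s=pic("wrist","w2"); pickle.dump(s,open("s.pkl","wb")); print(current_time_s())
```

```text
0.94 False [ 0.3  0.3 -0.4] 11.4
0.68 False [-0.5 -0.3  0.2] 11.8
0.42 False [ 0.1  1.4 -1. ] 12.2
0.16 False [-0.7  1.3 -0.8] 12.6
-0.11 False [-1.2  1.   0.5] 13.0
-0.37 False [-0.9  0.5 -0.2] 13.4
-0.63 False [-0.6  1.  -0.5] 13.8
-0.89 False [-0.6  0.4 -0.9] 14.2
-1.15 False [ 1.1  1.1 -0.1] 14.7
-1.42 False [ 0.6  2.  -0.7] 15.1
-1.68 False [ 0.8  0.3 -0.5] 15.5
-1.94 False [ 0.7 -0.2 -1.3] 15.9
-2.2 False [ 0.3  0.9 -0.3] 16.3
0.94 False [-0.2 -0.2 -0.7] 20.5
0.74 False [ 0.1  0.8 -0.5] 20.9
0.54 False [-0.2  1.5 -0.6] 21.2
0.35 False [-0.9 -0.1  0.4] 21.6
0.15 False [ 0.2  1.  -0.9] 21.9
0.08 False [-1.2  0.8 -1.2] 22.2
0.0 False [-2.1  2.6 -0.5] 22.4
-0.08 False [-4.4  8.6  1.8] 22.7
-0.16 False [-6.3 14.7  4.8] 22.9
-0.24 False [-7.7 21.4  6.4] 23.2
-0.32 False [-9.3 28.4  8. ] 23.4
-0.4 False [-8.8 36.2 10.7] 23.7
[512.25434776 -89.23087662 107.41283591] [np.float64(506.7798625283201), np.float64(-87.71766949879418), 108]
25.2417
```

View pics/w2.png

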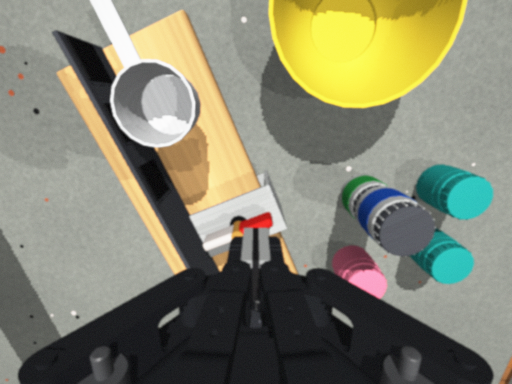

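The force climbed from 0 rad onward, to 38 N, so the screw reached its stop. In the picture red's tip is at (271,218) and white's at (204,245), with tins, bowl and cup in place. I'll confirm the angle and hand in.

Run:
```python
from h import *
s=pickle.load(open("s.pkl","rb"))
a=screw_angle(s,(271,218),(204,245),z=122);print("angle",a)
if abs(a)<0.15: print(current_force(),finish_job())
```

```text
mid [ 486.39652576 -111.20803193] len 66.52099162370794
angle 0.015886783592211795
the job is handed in; nothing more can be done
[-0.00455992  0.54180434 -0.44737279] None
```

The wing screw is tightened to its hard stop: the red wing measured 0.016 rad from home, inside the 0.3 rad allowed. The tins, bowl and cup were still standing in the last picture, and the job was handed in at about 25 s of the 64 s allowed; no verdict came back.

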